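# Push a carton through the carton gauge

### The arm

A 6-joint arm with a two-finger parallel gripper is mounted at the origin on a cart in front of the work surface, level with it; the furniture and walls round the work are solid. World frame = base frame: x ahead of the robot, y to its left, z up, the work surface at z = 0. Lengths are in mm, angles in rad, forces in N, time in s.
With the tool pointing down it reaches from about 350 to 875 mm from the base axis. Payload 4.2 kg.
Tool frame: the origin (TCP) lies between the finger pads; the fingertips stand 11 mm ahead of it and the grasp point (between the pads) lies 8 mm behind it; z points along the fingers, y is the direction in which the jaws open and shut (so a half turn about z gives the same grasp; the last joint's range is limited). The gripper opens to 85 mm and grips with 20 to 120 N. Pads are 22 mm wide; open, the fingers measure 114 mm over their backs; the gripper's body (76 mm by 85 mm) begins 54 mm behind the grasp point. The pads swing forward as they close: fully open they stand 13 mm farther back than shut.
Start: joints at [-0.85, 0.385, 0.008, 0, -1.194, -0.259], TCP at [278.486, -559.504, 242.312] pointing down, gripper open.
Joint ranges: [-3.14, 3.14], [-1.21, 2.06], [-1.07, 1.41], [-3.16, 2.05], [-2.99, -0.16], [-3.1, 3.1]. Speed limits (rad/s): [2.79, 2.79, 3.14, 3.14, 3.14, 3.14].

### API

Orientations are given as a unit quaternion [x, y, z, w].
In Python, from bench import * gives the robot as it stands.
- The arm moves only by the tool servo_tool, never from a script. Its argument "rows" is a list of rows, each a list of 7 numbers: the opening, from 0 (shut) to 1 (fully open), then the shift along the tool's x, y, z in cm, then the turn, a rotation vector about the tool's x, y, z in degrees. A call has 1 to 12 rows; each row shifts and turns the commanded pose from where the row before left it, along the tool's axes as they then stand; what a row does not reach is not made up. A row lasts 1/10 s, in which the tool goes at most 50 mm and 8.59 degrees, less where a joint would pass 70% of its speed; a pose out of reach is approached as far as the arm can. A call is refused whole if a number of a shift passes 5 or a number of a turn 8.59, either way. A call with a gripper value outside its range is refused whole. The fingers move at their own pace and stop on an object; the grip force is fixed at half the most. Time passes only in rows, so rows that do not move let the fingers close. It gives the time, the measured TCP pose, the force and the opening at its end, in the units of the state.
- read_state(): the state, without advancing time (a new reading comes with each control period).
- get_image(name): name is "scene" or "top"; returns a dict with "image" (480x640x3 uint8, red, green, blue), "mtx" (3x3 intrinsics, pixels), "extrinsics" (4x4, takes a point from camera to world coordinates). Camera axes: x right, y up, looking along -z (the intrinsics and any distortion apply to the point x, -y, -z); pixel columns grow to the right and rows downward; lengths in mm; the calibration is good to about 2 mm. A picture is of the moment at which its call begins. There is no depth.
- job_done(): hands the job in, once; it reports no verdict.
The state is a dict: "clock": time; "joints": joint angles; "joint_vel": joint speeds; "joint_efforts": joint torques, N m; "position": TCP position; "ee_rot": TCP orientation; "contact_force": force on the tool from outside, world axes, zero at the start; "wrist_torque": the same for the moment, N m; "gripper_width": finger opening in mm.
Only numpy, scipy, OpenCV 4.12 (cv2) and the standard library are available. Lean on these libraries where they do the work, as an engineer would, in place of code of your own. Each camera call takes 0.05 s, during which the arm holds its last target. There are 200 camera calls.

### The job

Check the larger of the two cartons in the carton gauge: push it lengthwise along the worktop between the two steel posts, which leave only a little room beside it, and on up to the end stop behind them, so that it ends square to the stop and midway in line with the gap. Only push it gently with the fingers: do not squeeze it, lift it or tip it, and do not disturb the other things on the table.

Things in the scene. Friction and masses are not known exactly. Their poses are not given: they have to be found in the camera images.
- carton: The larger carton, cardboard with a tape strip, loose on the worktop: 68 (its x) x 120 (its y, the long way) x 40 high mm, about 0.2 kg, slides easily. Origin at the centre of its underside. It starts in front of the posts (towards the gauge's -y), out of line with the gap and turned; its y axis points roughly towards the gap.
- gauge: Steel carton gauge fixed to the worktop. Origin on the worktop midway between its two posts; +y is the way the carton is pushed (roughly to the robot's left), x runs across the gap. The posts are round, 30 mm in diameter, 50 high, at x = +53 and -53 mm, y = 0; each has a flat foot 5 high outside the gap (|x| 53 to 83, |y| up to 22 mm). The worktop between and behind is bare.
- gap (a point): Point on the worktop midway between the two posts (the gauge's origin). The free gap is 76 mm, 8 mm more than the carton's width.
- stop (a point): Foot of the end stop's near face, mid-lane, 160 mm beyond the gap along the gauge's y. The stop is a bar across the lane, gauge x = -40 to 85 mm, 40 high, 12 thick; a tie bar 5 high joins it to the far post beside the lane (x = 65 to 85 mm). With the carton against it, the carton's centre is 100 mm beyond the gap and its rear end 25 mm clear of the posts.
- white_box: small white carton, 60x85x35 mm, a bystander; origin at the centre of its underside.
- black_tape: roll of black tape lying flat, 58 across, 19 high mm, a bystander; origin at the centre of its underside.
- tape_measure: tape measure, 40x91x67 mm, a bystander; origin at the centre of its underside.
- tape_roll: beige roll of packing tape lying flat, 100 across, 38 high mm, a bystander; origin at the centre of its underside.
- stapler: stapler, 36x172x56 mm, a bystander; origin at the centre of its underside.
Not all that is in view belongs to the job. Leave any purple or yellow look-alike of the carton alone.

How it is judged:
By the outcome, as a careful person would: the job done as asked, in the order asked, and still so for the second after the job is handed in, with the robot touching nothing.
It also fails if it takes over 51 s, if anything falls off the work surface, if the arm or the gripper's body presses on something with over 40 N, if the wrist force passes 120 N, or if a joint passes its speed limit or range.

## Working session

There is one attempt and no reset: what is moved stays moved. The work goes in short steps, Python scripts to look and compute and a tool call to move; the robot and the scene stay as the last step left them, time stands still between calls to the robot, and variables do not carry over. Pictures are saved under pics/ and viewed, about 8 in all and at most 12, crops included, and the job is handed in when it is done.

Besides the shell and the picture viewer there is one more tool, called after "Call:" as name(argument=value, ...), one argument or row to a line, values as JSON. servo_tool: Moves the arm, as the interface text tells. Its arguments: {"type":"object","properties":{"rows":{"type":"array","items":{"type":"array","items":{"type":"number"}}}},"required":["rows"]}

```bash
mkdir -p pics
cat > h.py <<'E'
from bench import *
import numpy as np, cv2
def snap(name,fn=None):
    d=get_image(name)
    if fn: cv2.imwrite('pics/'+fn,cv2.cvtColor(d['image'],cv2.COLOR_RGB2BGR))
    return d
def ray(d,px,z):
    px=np.atleast_2d(np.array(px,float)); K=d['mtx'];T=np.array(d['extrinsics'])
    c=np.c_[(px[:,0]-K[0][2])/K[0][0],-(px[:,1]-K[1][2])/K[1][1],-np.ones(len(px))]
    w=c@T[:3,:3].T; o=T[:3,3]
    return o+w*((z-o[2])/w[:,2])[:,None]
def proj(d,P):
    P=np.atleast_2d(np.array(P,float));K=np.array(d['mtx']);T=np.array(d['extrinsics'])
    c=(P-T[:3,3])@T[:3,:3]
    return np.c_[K[0,0]*c[:,0]/-c[:,2]+K[0,2],K[1,1]*-c[:,1]/-c[:,2]+K[1,2]]
E
python3 - <<'E'
from h import *
for n in("top","scene"):
    d=snap(n,n+'0.png');print({k:v for k,v in d.items() if k!='image'})
print(read_state())
E
```

```text
{'mtx': array([[495.86890946,   0.        , 311.81714907],
       [  0.        , 495.86890946, 247.4359842 ],
       [  0.        ,   0.        ,   1.        ]]), 'extrinsics': array([[-2.17896344e-02,  9.82561083e-01, -1.84658954e-01,
         2.80781452e+02],
       [-9.99720121e-01, -1.97116376e-02,  1.30816724e-02,
        -7.96588808e-01],
       [ 9.21361180e-03,  1.84892316e-01,  9.82715595e-01,
         1.34977506e+03],
       [ 0.00000000e+00,  0.00000000e+00,  0.00000000e+00,
         1.00000000e+00]])}
{'mtx': array([[505.97964714,   0.        , 318.06048501],
       [  0.        , 505.97964714, 247.69120945],
       [  0.        ,   0.        ,   1.        ]]), 'extrinsics': array([[-6.09430065e-01,  4.10764500e-01, -6.78135327e-01,
        -1.88635899e+02],
       [-7.92614739e-01, -2.95271714e-01,  5.33457113e-01,
         5.65479664e+02],
       [ 1.88910639e-02,  8.62604858e-01,  5.05525456e-01,
         5.60049626e+02],
       [ 0.00000000e+00,  0.00000000e+00,  0.00000000e+00,
         1.00000000e+00]])}
{'clock': 0.1, 'joints': array([-8.50384880e-01,  3.85506110e-01,  6.79721140e-03, -4.11016358e-04,
       -1.19396464e+00, -2.58597162e-01]), 'joint_vel': array([ 0.0002075 , -0.0019931 ,  0.00271638,  0.00266591, -0.0012572 ,
        0.00038745]), 'joint_efforts': array([-5.81674994e-04, -3.93320560e+01,  1.88929403e+01,  4.19795573e+00,
       -2.56148713e-03, -1.78632948e-06]), 'position': array([ 278.28942008, -559.09938464,  241.33210869]), 'ee_rot': array([-2.28786788e-01,  9.73476085e-01,  9.18196651e-04, -2.72736310e-04]), 'contact_force': array([ 0.33311732, -0.35296276,  0.17846333]), 'wrist_torque': array([-0.01205649,  0.02120282,  0.01008939]), 'gripper_width': 85.26462851098658}
```

View pics/top0.png

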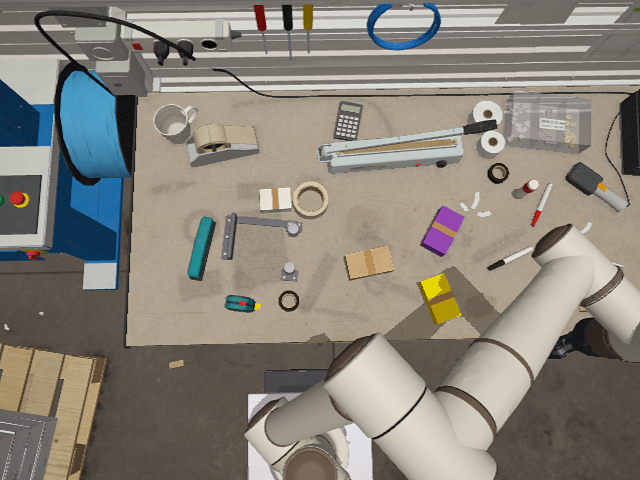

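View pics/scene0.png

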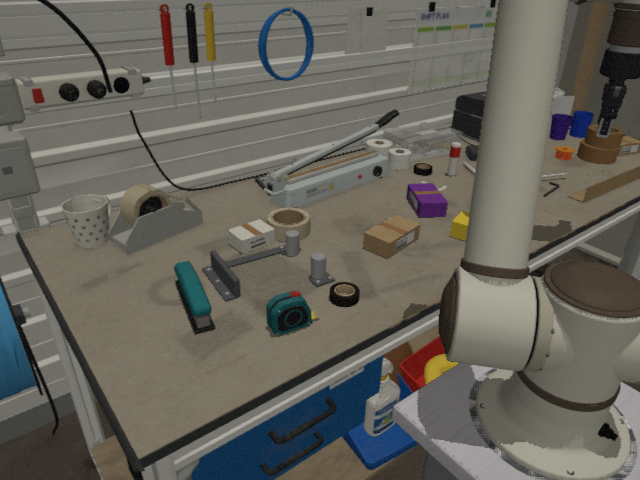

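Top view: the brown cardboard carton with tape is at (369,263). The purple (442,231) and yellow (440,297) ones are look-alikes to leave alone, and the white box (276,200) is the small carton. Posts are at (294,228) and (290,271), and the stop bar is at (229,237). I'll measure these and confirm in an enlarged crop.

```bash
cat >> h.py <<'E'
def carton_top(d,draw=None):
    """cardboard mask -> min-area rectangle of the top face (z=40)"""
    hsv=cv2.cvtColor(d['image'],cv2.COLOR_RGB2HSV)
    return hsv
E
python3 - <<'E'
from h import *
d=snap("top")
im=d['image'];hsv=cv2.cvtColor(im,cv2.COLOR_RGB2HSV)
for p in[(355,265),(382,260),(369,262),(369,276),(320,250),(294,226),(290,268),(229,237)]:print(p,im[p[1],p[0]],hsv[p[1],p[0]])
c=im[170:330,200:410];c=cv2.resize(c,None,fx=3.8,fy=3.6,interpolation=cv2.INTER_CUBIC)
c=cv2.resize(im[180:320,205:405],None,fx=4,fy=4,interpolation=cv2.INTER_CUBIC)
cv2.imwrite('pics/crop1.png',cv2.cvtColor(c,cv2.COLOR_RGB2BGR))
E
```

```text
(355, 265) [194 164 121] [ 18  96 194]
(382, 260) [200 169 121] [ 18 101 200]
(369, 262) [183 140  86] [ 17 135 183]
(369, 276) [125 116 102] [ 18  47 125]
(320, 250) [175 163 143] [ 19  47 175]
(294, 226) [189 183 184] [175   8 189]
(290, 268) [195 188 190] [171   9 195]
(229, 237) [ 99 100 102] [110   8 102]
```

View pics/crop1.png

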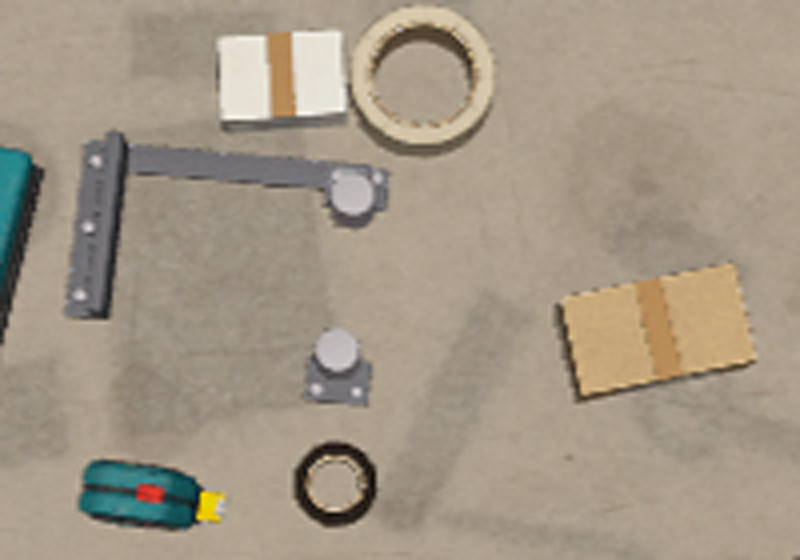

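The crop shows the carton at crop (658,330), the post tops at (352,193) and (337,350), and the stop bar at (105–125, 135–315). Black tape sits beside the near post at (336,483). The brown one is 1.5 times the white box in size and matches the description.

```bash
python3 - <<'E'
s=open('h.py').read().split('def carton_top')[0]
s+='''
ROI=(slice(180,320),slice(205,420))
def blobs(m,amin):
    cs,_=cv2.findContours(m.astype(np.uint8),cv2.RETR_EXTERNAL,cv2.CHAIN_APPROX_NONE)
    return [c for c in cs if cv2.contourArea(c)>amin]
def carton(d):
    hsv=cv2.cvtColor(d['image'],cv2.COLOR_RGB2HSV); m=np.zeros(hsv.shape[:2],np.uint8)
    h=hsv[ROI]; m[ROI]=(h[...,1]>75)&(h[...,2]>140)&(h[...,0]>12)&(h[...,0]<24)
    m=cv2.morphologyEx(m,cv2.MORPH_OPEN,np.ones((3,3)))
    c=max(blobs(m,20),key=cv2.contourArea)
    w=ray(d,c[:,0,:],40)[:,:2]
    (cen,sz,a)=cv2.minAreaRect(w.astype(np.float32))
    mm=cv2.moments(w.astype(np.float32).reshape(-1,1,2)); cen=(mm['m10']/mm['m00'],mm['m01']/mm['m00'])
    cor=cv2.boxPoints((cen,sz,a)); e=[cor[1]-cor[0],cor[2]-cor[1]]
    l=max(e,key=np.linalg.norm); l=l if l[1]>0 else -l
    return np.array(cen),np.degrees(np.arctan2(l[1],l[0])),sorted(sz)
def posts(d):
    hsv=cv2.cvtColor(d['image'],cv2.COLOR_RGB2HSV); m=np.zeros(hsv.shape[:2],np.uint8)
    h=hsv[220:285,275:310]; m[220:285,275:310]=(h[...,1]<22)&(h[...,2]>165)
    m=cv2.morphologyEx(m,cv2.MORPH_OPEN,cv2.getStructuringElement(cv2.MORPH_ELLIPSE,(5,5)))
    out=[]
    for c in blobs(m,40):
        w=ray(d,c[:,0,:],50)[:,:2]; out.append(cv2.minEnclosingCircle(w.astype(np.float32)))
    return sorted(out,key=lambda o:-o[0][0])
'''
open('h.py','w').write(s)
E
python3 - <<'E'
from h import *
d=snap("top")
c,a,sz=carton(d);p=posts(d);print(c,a,sz,p)
if len(p)==2:
    f,n=np.array(p[0][0]),np.array(p[1][0]);g=(f+n)/2;x=(f-n)/np.linalg.norm(f-n);print('gap',g,np.linalg.norm(f-n),'x dir',x, np.degrees(np.arctan2(x[1],x[0])))
    for s in(1,):
        y=np.array([-x[1],x[0]]);print('carton in gauge',(c-g)@x,(c-g)@y,a-np.degrees(np.arctan2(y[1],y[0])))
        print('stop',g+160*y)
# stop bar near face top edge at z=40
print(ray(d,[[205+124/4,180+140/4],[205+107/4,180+312/4]],40))
E
```

```text
[ 484.85756846 -170.69711753] 100.147484 [68.20510864257812, 119.89771270751953] [((580.2517700195312, 32.573265075683594), 13.753735542297363), ((473.7501220703125, 44.05810546875), 13.654727935791016)]
gap [527.00094604  38.31568527] 107.119104620761 x dir [ 0.99423579 -0.10721561] -6.154832543756471
carton in gauge -19.491018810374786 -212.32643781735672 16.302316369440064
stop [544.15544402 197.39341218]
[[620.69560319 185.80516286  40.        ]
 [502.46311253 196.38558788  40.        ]]
```

```bash
cat >> h.py <<'E'
def line_angle(w):
    vx,vy,x0,y0=cv2.fitLine(w[:,:2].astype(np.float32),cv2.DIST_HUBER,0,.01,.01).ravel()
    return np.degrees(np.arctan2(vy,vx)),np.array([x0,y0])
def rel(target,yaw=None):
    """offset from the present TCP to target, in tool axes (cm)"""
    from scipy.spatial.transform import Rotation as R
    s=read_state();r=R.from_quat(s['ee_rot']).as_matrix()
    return (r.T@(np.array(target)-s['position'])/10).round(2),'tool y yaw',np.degrees(np.arctan2(r[1,1],r[0,1])).round(2)
E
python3 - <<'E'
from h import *
d=snap("top");g=cv2.cvtColor(d['image'],cv2.COLOR_RGB2GRAY).astype(float)
def step(prof): # subpixel first dark crossing
    i=np.where((prof[:-1]>=132)&(prof[1:]<132))[0]
    return None if len(i)==0 else i[0]+(prof[i[0]]-132)/(prof[i[0]]-prof[i[0]+1])
pt=[(c,212+s) for c in range(240,284) if (s:=step(g[212:232,c])) is not None]
ps=[(245-s,r) for r in range(224,255) if (s:=step(g[r,245:225:-1])) is not None]
G=np.array([527,38.3])
for n,p,z in(('tie',pt,5),('stop',ps,0)):
    w=ray(d,p,z);a,o=line_angle(w);print(n,len(p),a,o)
    for th in(-5.5,-6.15):
        t=np.radians(th);x=np.array([np.cos(t),np.sin(t)]);y=np.array([-x[1],x[0]]);q=w[:,:2]-G
        print(th,'gx',np.median(q@x),'gy',np.median(q@y))
hsv=cv2.cvtColor(d['image'],cv2.COLOR_RGB2HSV)
for n,lo,hi in(('purple',130,155),('yellow',22,32)):
    m=((hsv[...,0]>lo)&(hsv[...,0]<hi)&(hsv[...,1]>150)).astype(np.uint8);m[:200]=0
    c=max(blobs(m,50),key=cv2.contourArea);print(n,ray(d,c[:,0],20)[:,:2].min(0),ray(d,c[:,0],20)[:,:2].max(0),cv2.boxPoints(cv2.minAreaRect(ray(d,c[:,0],20)[:,:2].astype(np.float32))).tolist())
E
```

```text
tie 44 83.526825 [622.84235 132.84407]
-5.5 gx 86.28088719265924 gy 90.03758424182422
-6.15 gx 85.11233576209031 gy 90.99924779236262
stop 31 -6.627352 [561.74725 194.14754]
-5.5 gx 20.414519908607744 gy 158.50886848881015
-6.15 gx 18.61582814105217 gy 158.5662018948416
purple [ 502.54254016 -403.95200771] [ 581.37130134 -317.61295293] [[497.9699401855469, -375.6031799316406], [548.938232421875, -405.5193786621094], [583.738037109375, -346.2309265136719], [532.769775390625, -316.3147277832031]]
yellow [ 319.46798142 -412.66458777] [ 453.1225708  -302.62852621] [[314.8868713378906, -340.01715087890625], [339.9338684082031, -413.3482666015625], [454.8296203613281, -374.10443115234375], [429.7826232910156, -300.7733154296875]]
```

Angles agree: posts -6.15°, tie -6.47°, stop -6.63°, so I'll use -6.4°. The stop face measures 158.6 and the tie bar 85.1, which matches the sizes given. The carton is 18.6 mm off line and turned 16.5°. My plan is to square and centre it by pushing its near long side with open fingers, then push it from behind.

Call:
servo_tool(
  rows=[
    [1,0,0,0,0,0,8.2],
    [1,0,0,0,0,0,8.2],
    [1,0,0,0,0,0,8.2],
    [1,0,0,0,0,0,8.2],
    [1,0,0,0,0,0,0],
  ],
)

```text
clock: 0.75
position: [278.4, -559.4, 242.1]
ee_rot: [0.055, 0.998, 0.0, -0.0]
contact_force: [0.0, 0.5, 0.0]
gripper_width: 85.0
```

```bash
cat >> h.py <<'E'
GA=np.radians(-6.4);GO=np.array([527,38.3]);GX=np.array([np.cos(GA),np.sin(GA)]);GY=np.array([-GX[1],GX[0]])
def gw(x,y,z): return np.r_[GO+x*GX+y*GY,z]
def toG(p): q=np.array(p)[:2]-GO; return np.round([q@GX,q@GY],1)
def car():
    c,a,s=carton(snap("top")); return 'carton in gauge',toG(c),'turn',round(a-83.6,2),s
E
python3 -c "
from h import *
print(rel(gw(-105,-212,100)),read_state()['ee_rot'])"
```

```text
(array([-7.59, 40.96, 14.22]), 'tool y yaw', np.float64(83.67)) [ 5.52324545e-02  9.98473506e-01  1.62027346e-04 -9.03521337e-05]
```

Call:
servo_tool(
  rows=[
    [1,-0.7,4.1,1.4,0,0,0],
    [1,-0.8,4.1,1.4,0,0,0],
    [1,-0.7,4.1,1.4,0,0,0],
    [1,-0.8,4.1,1.4,0,0,0],
    [1,-0.8,4.1,1.4,0,0,0],
    [1,-0.8,4.1,1.4,0,0,0],
    [1,-0.7,4.1,1.4,0,0,0],
    [1,-0.8,4.1,1.4,0,0,0],
    [1,-0.8,4.1,1.4,0,0,0],
    [1,-0.7,4.1,1.4,0,0,0],
    [1,0,0,0,0,0,0],
    [1,0,0,0,0,0,0],
  ],
)

```text
clock: 1.95
position: [399.6, -159.6, 102.3]
ee_rot: [0.053, 0.999, -0.0, -0.0]
contact_force: [0.3, 0.6, -0.1]
gripper_width: 85.0
```

```bash
python3 -c "
from h import *
print(rel(gw(-105,-212,20)))"
```

```text
(array([ 0.05, -0.11,  8.23]), 'tool y yaw', np.float64(83.95))
```

Descend to about z = 20 and look from the scene camera.

Call:
servo_tool(
  rows=[
    [1,0,0,2.0,0,0,0.3],
    [1,0,0,2.0,0,0,0],
    [1,0,0,2.0,0,0,0],
    [1,0,0,1.5,0,0,0],
    [1,0,0,0.5,0,0,0],
    [1,0,0,0,0,0,0],
  ],
)

```text
clock: 2.55
position: [399.1, -161.3, 22.1]
ee_rot: [0.058, 0.998, -0.0, -0.0]
contact_force: [-0.5, -0.1, 0.7]
gripper_width: 85.5
```

```bash
python3 -c "
from h import *
print(rel(gw(-105,-212,20)))
d=snap('scene');cv2.imwrite('pics/s1.png',cv2.cvtColor(cv2.resize(d['image'][130:330,270:530],None,fx=3,fy=3),cv2.COLOR_RGB2BGR))"
```

```text
(array([0.01, 0.07, 0.21]), 'tool y yaw', np.float64(83.31))
```

View pics/s1.png

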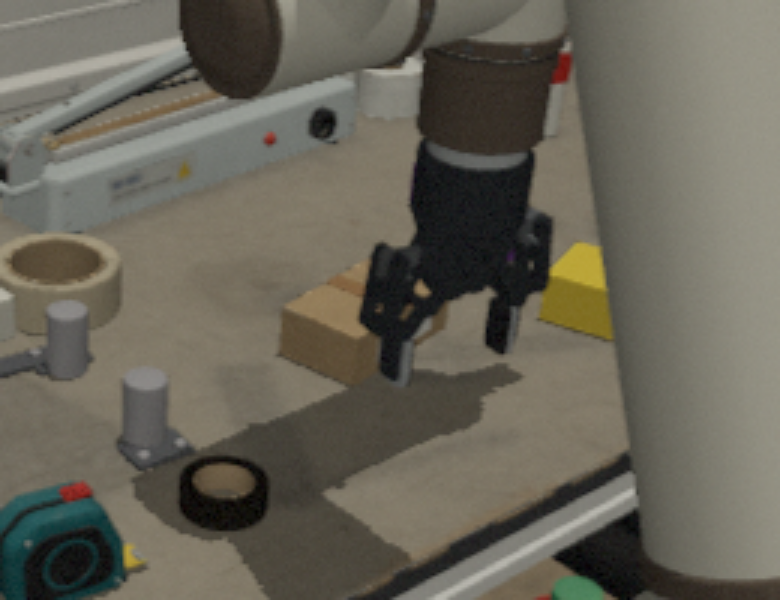

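The open fingers are down beside the carton, clear of it and of everything else, with the near tip at crop (397,383). Now push the near side by 59 mm along the gauge's +x, stopping 1 mm short of centred.

Call:
servo_tool(
  rows=[
    [1,-0.5,0,0.5,0,0,0],
    [1,-0.7,0,0,0,0,0],
    [1,-0.7,0,0,0,0,0],
    [1,-0.5,0,0,0,0,0],
    [1,-0.5,0,0,0,0,0],
    [1,-0.5,0,0,0,0,0],
    [1,-0.5,0,0,0,0,0],
    [1,-0.5,0,0,0,0,0],
    [1,-0.5,0,0,0,0,0],
    [1,-0.4,0,0,0,0,0],
    [1,-0.3,0,0,0,0,0],
    [1,-0.2,0,0,0,0,0],
  ],
)

```text
clock: 3.8
position: [457.1, -167.1, 17.3]
ee_rot: [0.058, 0.998, 0.0, -0.0]
contact_force: [-0.8, 0.6, 0.7]
gripper_width: 85.3
```

Call:
servo_tool(
  rows=[
    [1,-0.1,0,0,0,0,0],
    [1,0,0,0,0,0,0],
  ],
)

```text
clock: 4.0
position: [458.1, -167.3, 17.3]
ee_rot: [0.058, 0.998, -0.0, 0.0]
contact_force: [-0.6, 0.5, 0.1]
gripper_width: 85.7
```

```bash
python3 -c "
from h import *
s=read_state();print(toG(s['position']),s['position'],s['contact_force'],rel(gw(-45,-212,17)))"
```

```text
[ -45.5 -212. ] [ 458.11526983 -167.27719401   17.32541035] [-0.62884256  0.54982805  0.12637464] (array([-0.05, -0.  ,  0.03]), 'tool y yaw', np.float64(83.35))
```

Call:
servo_tool(
  rows=[
    [1,1.5,0,0,0,0,0],
    [1,2.5,0,-0.5,0,0,0],
    [1,1.5,0,-3,0,0,0],
    [1,2,0,-4,0,0,0],
    [1,2,-2,-4,0,0,0],
    [1,0,-4,-2,0,0,0],
    [1,0,-4.5,0,0,0,0],
    [1,0,-4.5,0,0,0,0],
    [1,0,-2,0,0,0,0],
    [1,0,0,0,0,0,0],
  ],
)

```text
clock: 5.0
position: [343.6, -327.3, 152.3]
ee_rot: [0.06, 0.998, -0.0, 0.0]
contact_force: [-0.1, 0.1, 0.2]
gripper_width: 85.3
```

```bash
python3 -c "
from h import *
s=read_state();print(toG(s['position']),s['position'],s['joints'].round(2))
d=snap('top');cv2.imwrite('pics/t2.png',cv2.cvtColor(cv2.resize(d['image'][180:330,205:465],None,fx=3,fy=3,interpolation=cv2.INTER_CUBIC),cv2.COLOR_RGB2BGR))
print(car())"
```

```text
[-141.5 -383.8] [ 343.62743719 -327.30582068  152.26515661] [-0.42  0.22 -0.48  0.   -0.87 -1.27]
('carton in gauge', array([   1.3, -187.7]), 'turn', np.float32(90.55), [56.93278121948242, 67.86907196044922])
```

View pics/t2.png

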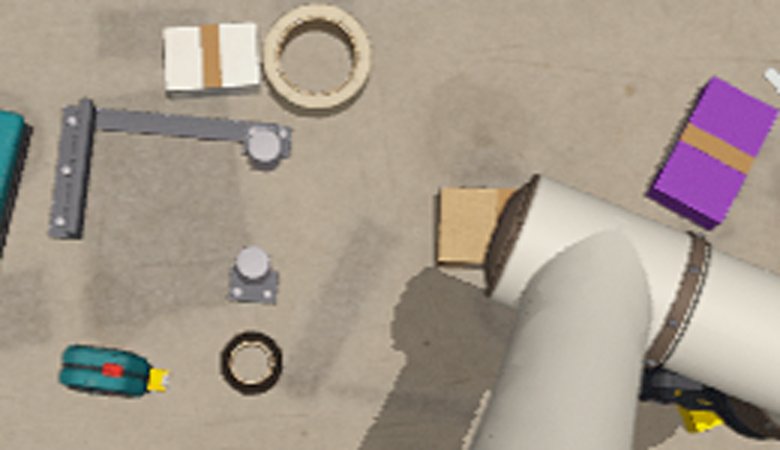

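Only the front part of the carton can be seen, at crop (440–515, 187–267), because the arm hides the rest. It is square to within about 0.5° and 1.3 mm off line, and the bystanders look untouched. Now I'll turn the tool 90° and narrow the fingers to about 30 mm for the rear push.

Call:
servo_tool(
  rows=[
    [0.35,0,0,0,0,0,-8.2],
    [0.35,0,0,0,0,0,-8.2],
    [0.35,0,0,0,0,0,-8.2],
    [0.35,0,0,0,0,0,-8.2],
    [0.35,0,0,0,0,0,-8.2],
    [0.35,0,0,0,0,0,-8.2],
    [0.35,0,0,0,0,0,-8.2],
    [0.35,0,0,0,0,0,-8.2],
    [0.35,0,0,0,0,0,-8.2],
    [0.35,0,0,0,0,0,-8.2],
    [0.35,0,0,0,0,0,-8.2],
    [0.35,0,0,0,0,0,0],
  ],
)

```text
clock: 6.3
position: [344.1, -323.9, 152.4]
ee_rot: [-0.667, 0.745, -0.0, 0.0]
contact_force: [0.2, -0.2, 0.3]
gripper_width: 29.8
```

```bash
python3 -c "
from h import *
s=read_state();print(toG(s['position']),s['position'],s['joints'].round(2),s['gripper_width'])
print(rel(gw(0,-310,60)))"
```

```text
[-141.4 -380.3] [ 344.09086071 -323.89722919  152.41672726] [-0.41  0.22 -0.48 -0.   -0.87  0.3 ] 29.795646161848538
(array([ -7.02, -14.15,   9.24]), 'tool y yaw', np.float64(173.66))
```

Call:
servo_tool(
  rows=[
    [0.35,-1.4,-2.9,0,0,0,0],
    [0.35,-1.4,-2.9,0,0,0,0],
    [0.35,-1.4,-2.8,0.5,0,0,0],
    [0.35,-1.4,-2.8,1.5,0,0,0],
    [0.35,-1.4,-2.75,2.5,0,0,0],
    [0.35,0,0,3,0,0,0],
    [0.35,0,0,1.5,0,0,0],
    [0.35,0,0,0,0,0,0],
  ],
)

```text
clock: 7.1
position: [490.8, -269.8, 59.8]
ee_rot: [-0.666, 0.746, 0.003, -0.002]
contact_force: [-0.0, 0.7, 0.2]
gripper_width: 30.0
```

```bash
python3 -c "
from h import *
s=read_state();print(toG(s['position']),s['position'],rel(gw(0,-305,22)))
d=snap('scene');cv2.imwrite('pics/s3.png',cv2.cvtColor(cv2.resize(d['image'][130:330,270:530],None,fx=3,fy=3),cv2.COLOR_RGB2BGR))"
```

```text
[  -1.6 -310.2] [ 490.78814579 -269.82138852   59.78512834] (array([-0.52, -0.19,  3.78]), 'tool y yaw', np.float64(173.47))
```

View pics/s3.png

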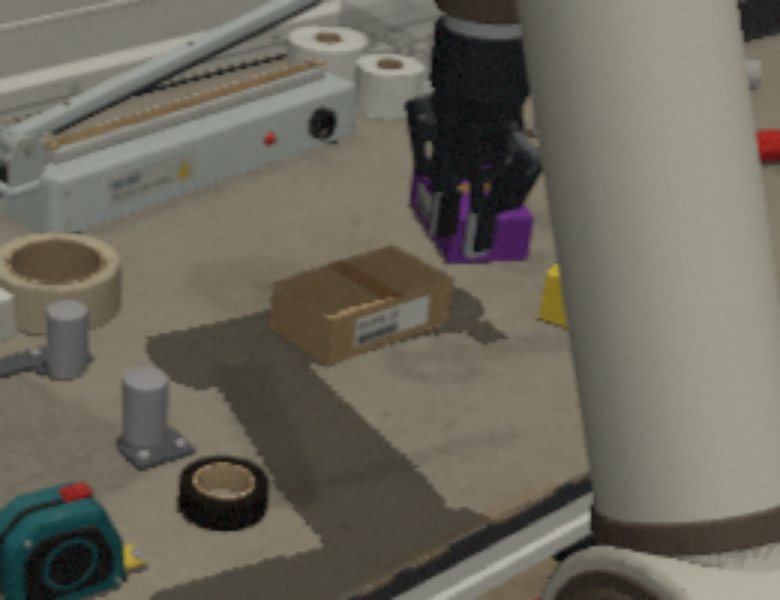

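The carton is fully visible with the fingers about 20 mm behind it and clear. Its top corners are at crop (273,290), (390,247), (453,283) and (327,322). Checking those in gauge coordinates.

```bash
python3 -c "
from h import *
d=snap('scene')
for u in [(273,290),(390,247),(453,283),(327,322)]:
    print(u,toG(ray(d,[(270+u[0]/3,130+u[1]/3)],40)[0]))
hsv=cv2.cvtColor(d['image'],cv2.COLOR_RGB2HSV)
# check with posts
for u in [(67,312),(145,379)]: print('post',toG(ray(d,[(270+u[0]/3,130+u[1]/3)],50)[0]))"
```

```text
(273, 290) [  16.5 -153. ]
(390, 247) [  30.3 -273.8]
(453, 283) [ -39.7 -276.6]
(327, 322) [ -41.6 -158.5]
post [44.6  3.1]
post [-58.6   2.2]
```

Call:
servo_tool(
  rows=[
    [0.35,0,-0.2,1,0,0,0],
    [0.35,0,0,1.3,0,0,0],
    [0.35,0,0,1,0,0,0],
    [0.35,-0.5,0,0.5,0,0,0],
    [0.35,-0.4,0,0,0,0,0],
    [0.35,-0.4,0,0,0,0,0],
    [0.35,-0.4,0,0,0,0,0],
    [0.35,-0.4,0,0,0,0,0],
    [0.35,-0.4,0,0,0,0,0],
    [0.35,-0.5,0,0,0,0,0],
    [0.35,-0.5,0,0,0,0,0],
    [0.35,-0.5,0,0,0,0,0],
  ],
)

```text
clock: 8.4
position: [499.2, -231.7, 24.7]
ee_rot: [-0.666, 0.746, -0.0, 0.0]
contact_force: [0.3, -1.8, 1.9]
gripper_width: 29.8
```

Call:
servo_tool(
  rows=[
    [0.35,-0.6,0,0,0,0,0],
    [0.35,-0.7,0,0,0,0,0],
    [0.35,-0.8,0,0,0,0,0],
    [0.35,-0.8,0,0,0,0,0],
    [0.35,-0.8,0,0,0,0,0],
    [0.35,-0.8,0,0,0,0,0],
    [0.35,-0.8,0,0,0,0,0],
    [0.35,-0.8,0,0,0,0,0],
    [0.35,-0.6,0,0,0,0,0],
    [0.35,-0.4,0,0,0,0,0],
    [0.35,-0.2,0,0,0,0,0],
    [0.35,0,0,0,0,0,0],
  ],
)

```text
clock: 9.6
position: [506.9, -159.0, 24.2]
ee_rot: [-0.666, 0.746, 0.0, 0.0]
contact_force: [0.8, 0.2, 0.5]
gripper_width: 29.8
```

```bash
python3 -c "
from h import *
s=read_state();print(toG(s['position']),s['position'],rel(gw(0,29,22)),s['joints'].round(2))
d=snap('top');cv2.imwrite('pics/t4.png',cv2.cvtColor(cv2.resize(d['image'][180:330,205:465],None,fx=3,fy=3,interpolation=cv2.INTER_CUBIC),cv2.COLOR_RGB2BGR))
print(car())"
```

```text
[   2.1 -198.3] [ 506.9381018  -158.95724073   24.15231728] (array([-22.73,   0.22,   0.22]), 'tool y yaw', np.float64(173.56)) [ 0.    0.49 -0.47 -0.   -0.6  -0.11]
('carton in gauge', array([134.5,  56.7]), 'turn', np.float32(-80.45), [14.929950714111328, 57.87742233276367])
```

View pics/t4.png

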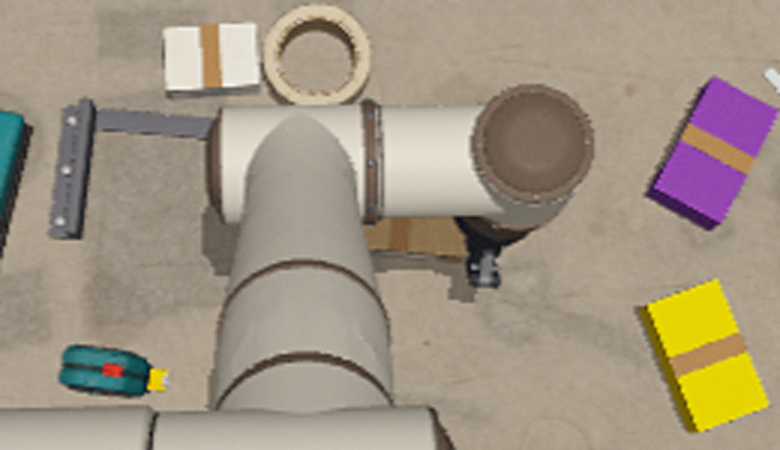

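In the top view the arm now hides most of the carton, apart from a strip of its near side at crop (367–465, 222–258). Time is plentiful, so I'll draw back for a clean measurement before the gap.

Call:
servo_tool(
  rows=[
    [0.35,1,0,0,0,0,0],
    [0.35,2,0,0,0,0,0],
    [0.35,3,0,-3,0,0,0],
    [0.35,2,2,-4,0,0,0],
    [0.35,3,3,-2,0,0,0],
    [0.35,3.5,3.5,0,0,0,0],
    [0.35,3.5,3.5,0,0,0,0],
    [0.35,2,2,0,0,0,0],
    [0.35,0,0,0,0,0,0],
  ],
)

```text
clock: 10.6
position: [342.0, -344.0, 114.2]
ee_rot: [-0.664, 0.748, 0.001, -0.0]
contact_force: [1.0, 0.3, 0.0]
gripper_width: 29.8
```

```bash
python3 -c "
from h import *
print(toG(read_state()['position']))
print(car());print(car())
f,n=[np.array(p[0]) for p in posts(snap('top'))];print('gap now',toG((f+n)/2))"
```

```text
[-141.2 -400.6]
('carton in gauge', array([   3.3, -128.6]), 'turn', np.float32(-0.02), [67.51823425292969, 119.40563201904297])
('carton in gauge', array([   3.4, -128.6]), 'turn', np.float32(-0.02), [67.51823425292969, 119.40563201904297])
gap now [-0.5  0.4]
```

The clean view puts the carton at x = +3.4, square (-0.02°), with its size reading 67.5 × 119.4. It has drifted sideways with the tool, so it follows the tool without slipping. I'll steer it back about 3.5 mm to -x during the rest of the run-in.

```bash
python3 -c "
from h import *
print(rel(gw(2,-220,24)))"
```

```text
(array([-17.92, -13.95,   9.04]), 'tool y yaw', np.float64(173.52))
```

Call:
servo_tool(
  rows=[
    [0.35,-3.6,-2.8,0,0,0,0],
    [0.35,-3.6,-2.8,0,0,0,0],
    [0.35,-3.6,-2.8,0,0,0,0],
    [0.35,-3.6,-2.8,0,0,0,0],
    [0.35,-3.5,-2.8,0,0,0,0],
    [0.35,0,0,1,0,0,0],
    [0.35,0,0,3,0,0,0],
    [0.35,0,0,3,0,0,0],
    [0.35,0,0,2,0,0,0],
    [0.35,0,0,0,0,0,0],
  ],
)

```text
clock: 11.75
position: [502.7, -179.3, 21.2]
ee_rot: [-0.667, 0.745, 0.003, -0.002]
contact_force: [0.3, -0.8, -0.3]
gripper_width: 29.8
```

```bash
python3 -c "
from h import *
print(toG(read_state()['position']),rel(gw(2,-199,24)))"
```

```text
[ 1.00e-01 -2.19e+02] (array([-2.  , -0.19, -0.28]), 'tool y yaw', np.float64(173.61))
```

Call:
servo_tool(
  rows=[
    [0.35,-0.5,-0.2,-0.2,0,0,0],
    [0.35,-0.5,0,0,0,0,0],
    [0.35,-0.5,0,0,0,0,0],
    [0.35,-0.3,0,0,0,0,0],
    [0.35,-0.3,0,0,0,0,0],
    [0.35,0,0,0,0,0,0],
  ],
)

```text
clock: 12.35
position: [509.2, -159.2, 26.7]
ee_rot: [-0.666, 0.746, -0.0, 0.0]
contact_force: [-1.6, 0.1, -0.3]
gripper_width: 30.2
```

```bash
python3 -c "
from h import *
s=read_state();print(toG(s['position']),s['contact_force'],rel(gw(-1.6,-153,24)))"
```

```text
[   4.3 -198.3] [-1.58905535  0.11775218 -0.29586184] (array([-4.53,  0.59,  0.27]), 'tool y yaw', np.float64(173.59))
```

Call:
servo_tool(
  rows=[
    [0.35,0,0,0,0,0,0],
    [0.35,0,0,0,0,0,0],
    [0.35,0,0,0,0,0,0],
  ],
)

```text
clock: 12.65
position: [508.9, -159.7, 26.3]
ee_rot: [-0.666, 0.746, 0.0, -0.0]
contact_force: [0.7, -0.6, -0.1]
gripper_width: 29.5
```

```bash
python3 -c "
from h import *
for i in range(3):
    snap('top');s=read_state();print(toG(s['position']),s['position'],s['contact_force'])"
```

```text
[   4.1 -198.8] [ 508.94829261 -159.72978809   26.25366263] [ 0.78919798 -0.27936831  0.64464184]
[   4.1 -198.8] [ 508.94825204 -159.72458445   26.24922587] [-0.21702072 -1.41535403  0.55233836]
[   4.1 -198.8] [ 508.92762351 -159.70341988   26.24320821] [ 0.13391787  0.40506139 -0.24156514]
```

Call:
servo_tool(
  rows=[
    [0.35,-0.2,0,0.2,0,0,0],
    [0.35,-0.4,0.03,0,0,0,0],
    [0.35,-0.5,0.04,0,0,0,0],
    [0.35,-0.5,0.05,0,0,0,0],
    [0.35,-0.5,0.05,0,0,0,0],
    [0.35,-0.5,0.05,0,0,0,0],
    [0.35,-0.5,0.05,0,0,0,0],
    [0.35,-0.5,0.05,0,0,0,0],
    [0.35,-0.4,0.03,0,0,0,0],
    [0.35,-0.2,0.01,0,0,0,0],
    [0.35,0,0,0,0,0,0],
    [0.35,0,0,0,0,0,0],
  ],
)

```text
clock: 14.0
position: [510.3, -117.4, 24.4]
ee_rot: [-0.666, 0.746, -0.0, 0.0]
contact_force: [0.8, -0.2, 0.4]
gripper_width: 29.8
```

Call:
servo_tool(
  rows=[
    [0.35,1,0,0,0,0,0],
    [0.35,2,0,0,0,0,0],
    [0.35,3,0,-3,0,0,0],
    [0.35,2,2,-4,0,0,0],
    [0.35,3,3,-2,0,0,0],
    [0.35,3.5,3.5,0,0,0,0],
    [0.35,3.5,3.5,0,0,0,0],
    [0.35,2,2,0,0,0,0],
    [0.35,0,0,0,0,0,0],
  ],
)

```text
clock: 14.9
position: [345.1, -302.1, 114.3]
ee_rot: [-0.664, 0.748, 0.001, -0.0]
contact_force: [-0.0, 0.3, 0.9]
gripper_width: 29.8
```

```bash
python3 -c "
from h import *
print(toG(read_state()['position']))
print(car());d=snap('top')
f,n=[np.array(p[0]) for p in posts(d)];print('gap now',toG((f+n)/2))
cv2.imwrite('pics/t5.png',cv2.cvtColor(cv2.resize(d['image'][200:290,205:375],None,fx=4,fy=4,interpolation=cv2.INTER_CUBIC),cv2.COLOR_RGB2BGR))"
```

```text
[-142.8 -358.6]
('carton in gauge', array([ -0.2, -86.2]), 'turn', np.float32(-0.02), [67.70927429199219, 119.2582015991211])
gap now [-0.5  0.4]
```

View pics/t5.png

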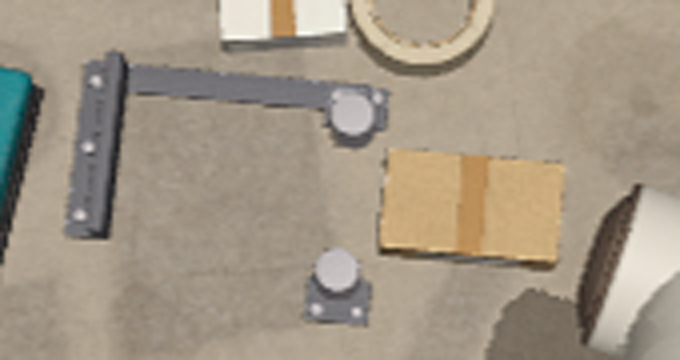

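The carton is at (-0.2, -86.2), turn -0.02°, lying square and centred ahead of the posts at crop (380–565, 148–265). I'll go back in behind it and push straight through.

Call:
servo_tool(
  rows=[
    [0.35,-3.6,-2.8,0,0,0,0],
    [0.35,-3.6,-2.8,0,0,0,0],
    [0.35,-3.6,-2.8,0,0,0,0],
    [0.35,-3.6,-2.8,0,0,0,0],
    [0.35,-3.5,-2.8,0,0,0,0],
    [0.35,0,0,1,0,0,0],
    [0.35,0,0,3,0,0,0],
    [0.35,0,0,3,0,0,0],
    [0.35,0,0,2,0,0,0],
    [0.35,0,0,0,0,0,0],
    [0.35,0,0,0,0,0,0],
    [0.35,0,0,0,0,0,0],
  ],
)

```text
clock: 16.2
position: [509.0, -138.2, 25.5]
ee_rot: [-0.667, 0.745, -0.001, 0.001]
contact_force: [-0.2, 0.9, 0.3]
gripper_width: 29.7
```

```bash
python3 -c "
from h import *
print(toG(read_state()['position']),rel(gw(0.8,-157,24)))"
```

```text
[   1.7 -177.4] (array([-2.04,  0.09,  0.15]), 'tool y yaw', np.float64(173.6))
```

Call:
servo_tool(
  rows=[
    [0.35,-0.6,0.1,0.1,0,0,0],
    [0.35,-0.6,0,0,0,0,0],
    [0.35,-0.5,0,0,0,0,0],
    [0.35,-0.3,0,0,0,0,0],
    [0.35,-0.3,0,0,0,0,0],
    [0.35,-0.4,0,0,0,0,0],
    [0.35,-0.6,0,0,0,0,0],
    [0.35,-0.7,0,0,0,0,0],
    [0.35,-0.7,0,0,0,0,0],
    [0.35,-0.7,0,0,0,0,0],
    [0.35,-0.7,0,0,0,0,0],
    [0.35,-0.7,0,0,0,0,0],
  ],
)

```text
clock: 17.4
position: [514.4, -70.0, 23.3]
ee_rot: [-0.666, 0.746, 0.0, -0.0]
contact_force: [-0.8, -1.0, 2.1]
gripper_width: 30.2
```

```bash
python3 -c "
from h import *
s=read_state();print(toG(s['position']),s['contact_force'],rel(gw(0.8,28,24)))"
```

```text
[  -0.4 -109. ] [-0.84037955 -1.01656953  2.12675658] (array([-13.7 ,  -0.11,  -0.07]), 'tool y yaw', np.float64(173.57))
```

Call:
servo_tool(
  rows=[
    [0.35,-0.7,-0.02,0,0,0,0],
    [0.35,-0.7,-0.02,0,0,0,0],
    [0.35,-0.7,-0.02,0,0,0,0],
    [0.35,-0.7,-0.02,0,0,0,0],
    [0.35,-0.7,-0.02,0,0,0,0],
    [0.35,-0.7,-0.02,0,0,0,0],
    [0.35,-0.7,0,0,0,0,0],
    [0.35,-0.7,0,0,0,0,0],
    [0.35,-0.7,0,0,0,0,0],
    [0.35,-0.7,0,0,0,0,0],
  ],
)

```text
clock: 18.4
position: [523.5, -0.6, 23.3]
ee_rot: [-0.666, 0.746, 0.0, -0.0]
contact_force: [0.4, -1.9, 0.9]
gripper_width: 29.9
```

```bash
python3 -c "
from h import *
s=read_state();print(toG(s['position']),s['contact_force'],rel(gw(0.8,28,24)))
d=snap('scene');cv2.imwrite('pics/s6.png',cv2.cvtColor(cv2.resize(d['image'][170:340,170:420],None,fx=3,fy=3),cv2.COLOR_RGB2BGR))"
```

```text
[  0.8 -39.1] [ 0.35036412 -1.8691157   0.91252122] (array([-6.71,  0.01, -0.07]), 'tool y yaw', np.float64(173.56))
```

View pics/s6.png

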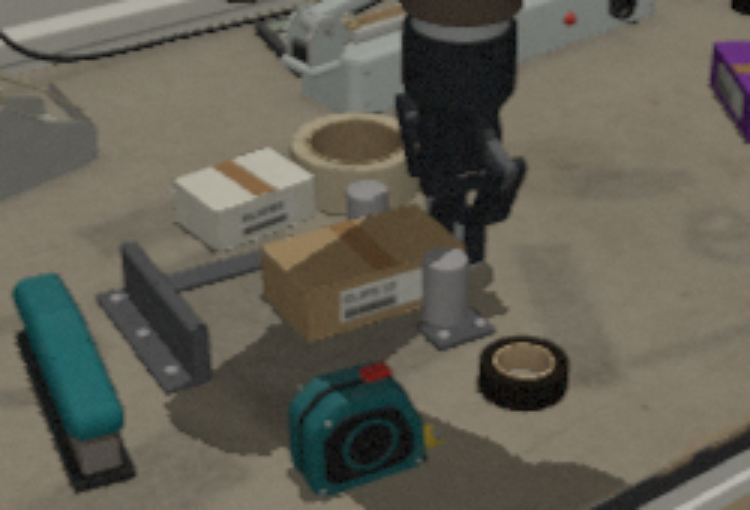

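The carton is between the posts and clear of both, with its front at crop (265–310, 255–335). The bystanders haven't moved. The finger knuckles will pass over the post tops, so I'll back off slightly, raise the tool 8 mm and carry on.

Call:
servo_tool(
  rows=[
    [0.35,0.4,0,0,0,0,0],
    [0.35,0,0,-0.5,0,0,0],
    [0.35,0,0,-0.3,0,0,0],
    [0.35,-0.4,0,0,0,0,0],
    [0.35,-0.5,0,0,0,0,0],
    [0.35,-0.6,0,0,0,0,0],
    [0.35,-0.6,0,0,0,0,0],
    [0.35,-0.6,0,0,0,0,0],
    [0.35,-0.6,0,0,0,0,0],
    [0.35,-0.6,0,0,0,0,0],
    [0.35,-0.6,0,0,0,0,0],
    [0.35,-0.6,0,0,0,0,0],
  ],
)

```text
clock: 19.65
position: [528.7, 46.0, 31.2]
ee_rot: [-0.666, 0.746, 0.0, -0.0]
contact_force: [-0.3, -1.9, 1.0]
gripper_width: 29.8
```

```bash
python3 -c "
from h import *
s=read_state();print(toG(s['position']),s['contact_force'],rel(gw(0.8,28,31)))"
```

```text
[0.8 7.9] [-0.33890246 -1.90623143  0.95334971] (array([-2.01,  0.  ,  0.02]), 'tool y yaw', np.float64(173.56))
```

Call:
servo_tool(
  rows=[
    [0.35,-0.4,0,0,0,0,0],
    [0.35,-0.4,0,0,0,0,0],
    [0.35,-0.3,0,0,0,0,0],
    [0.35,-0.3,0,0,0,0,0],
    [0.35,-0.2,0,0,0,0,0],
    [0.35,-0.2,0,0,0,0,0],
  ],
)

```text
clock: 20.25
position: [530.7, 63.5, 31.3]
ee_rot: [-0.666, 0.746, 0.0, -0.0]
contact_force: [-0.3, -2.7, 0.6]
gripper_width: 29.8
```

Call:
servo_tool(
  rows=[
    [0.35,-0.1,0,0,0,0,0],
    [0.35,-0.1,0,0,0,0,0],
  ],
)

```text
clock: 20.45
position: [530.9, 65.4, 31.2]
ee_rot: [-0.666, 0.746, 0.0, -0.0]
contact_force: [-0.4, -2.1, 0.3]
gripper_width: 30.4
```

Call:
servo_tool(
  rows=[
    [0.35,-0.1,0,0,0,0,0],
    [0.35,-0.1,0,0,0,0,0],
  ],
)

```text
clock: 20.65
position: [531.2, 67.4, 31.3]
ee_rot: [-0.666, 0.746, 0.0, -0.0]
contact_force: [-0.3, -1.4, 0.3]
gripper_width: 29.7
```

Call:
servo_tool(
  rows=[
    [0.35,-0.1,0,0,0,0,0],
    [0.35,0,0,0,0,0,0],
  ],
)

```text
clock: 20.85
position: [531.2, 67.6, 31.3]
ee_rot: [-0.666, 0.746, -0.0, -0.001]
contact_force: [0.2, -5.2, 0.5]
gripper_width: 29.9
```

Call:
servo_tool(
  rows=[
    [0.35,-0.1,0,0,0,0,0],
    [0.35,0,0,0,0,0,0],
  ],
)

```text
clock: 21.05
position: [531.0, 67.6, 31.3]
ee_rot: [-0.666, 0.746, -0.0, -0.001]
contact_force: [1.1, -8.4, 1.2]
gripper_width: 29.7
```

The stop is reached: force rises to 8 N and the tool has stopped moving. Now draw straight back, lift and look.

Call:
servo_tool(
  rows=[
    [0.35,0.3,0,0,0,0,0],
    [0.35,1,0,0,0,0,0],
    [0.35,1.2,0,0,0,0,0],
    [0.35,0,0,-2,0,0,0],
    [0.35,0,0,-4,0,0,0],
    [0.35,3,0,-3,0,0,0],
    [0.35,4.5,0,0,0,0,0],
    [0.35,4.5,0,0,0,0,0],
    [0.35,4.5,0,0,0,0,0],
    [0.35,4.5,0,0,0,0,0],
    [0.35,4.5,0,0,0,0,0],
    [0.35,4.5,0,0,0,0,0],
  ],
)

```text
clock: 22.25
position: [494.1, -255.7, 121.4]
ee_rot: [-0.666, 0.746, -0.0, 0.0]
contact_force: [0.5, 0.1, -0.5]
gripper_width: 29.9
```

```bash
python3 -c "
from h import *
s=read_state();print(toG(s['position']),s['contact_force'])
print(car());d=snap('top')
try:
  f,n=[np.array(p[0]) for p in posts(d)];print('gap now',toG((f+n)/2))
except Exception as e: print(e)
cv2.imwrite('pics/t7.png',cv2.cvtColor(cv2.resize(d['image'][180:330,185:385],None,fx=3.8,fy=3.8,interpolation=cv2.INTER_CUBIC),cv2.COLOR_RGB2BGR))"
```

```text
[ 1.000e-01 -2.959e+02] [ 0.54185329  0.08285196 -0.46767478]
('carton in gauge', array([ 0.8, 99. ]), 'turn', np.float32(-0.19), [68.2007827758789, 121.05464935302734])
gap now [-0.  0.]
```

View pics/t7.png

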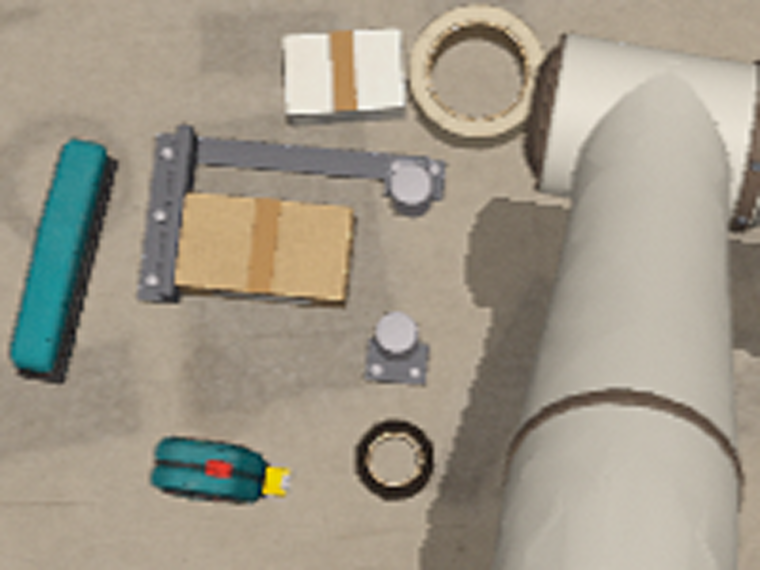

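The carton sits flush against the stop at crop (177–352, 193–302). It is at (0.8, 99.0) in the gauge with a turn of -0.2°, and its rear end is clear of the posts. The bystanders are where they were, and the robot is touching nothing, so I'm handing in.

```bash
python3 -c "
from bench import *
print(job_done())"
```

```text
the job is handed in; nothing more can be done
None
```

The larger carton is through the posts and up against the end stop, square and in line with the gap. I handed the job in at about 22 s with the robot touching nothing.

**How it was done:** I squared the carton by pushing its near long side with the open fingers. I then pushed it from behind with the fingers about 30 mm apart, and steered out a 3.5 mm sideways drift before the gap. I stopped when the push force rose to about 8 N against the stop.

**Last checks (top camera):**
- **Position:** the carton's centre is 0.8 mm off the gap's midline and 99 mm beyond it. The nominal is 100 mm.
- **Squareness:** it is turned -0.2° to the gauge, and the rear end is clear of the posts.
- **Bystanders:** by eye, the five listed items had not moved. I judged this from the pictures and did not measure it.

**Disagreement:** camera and arm positions differed by 1–2 mm, within the calibration. I trusted measurements taken in the picture relative to the posts. No check failed.

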